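# Clear the sprung dosing cradle and press the flask home

## Task

First clear up for dosing: put the red specimen mount that was left in the sprung cradle into the grey bin with the other mounts, and the stray paste syringe into the yellow bin with the other syringe. Then take the round amber flask by its neck from its cork ring, keep it upright, seat it in the cradle's blue ring and press it down against the spring until the ring is about level with the top of the fixed dark collar. Finish while still holding the flask pressed down, without overloading it, and leave the mould cup and the marker alone.

Things in the scene. Friction and masses are not known exactly. Their poses are not given: they have to be found in the camera images.
- stray_mount: red cylindrical specimen mount, diameter 30, height 20 mm, upright; starts standing in the blue seat ring of the cradle, its underside 9.5 mm below the ring's top, so 10.5 mm stand out above the ring. Origin: centre of the underside; z up. 45 g
- stray_syringe: paste syringe with a yellow band lying on the bench, 126 mm long along its own y, 28 mm wide at the flange (own x) and 17 mm thick. Origin: middle of its length, at bench level; z up. 30 g; grasp across the barrel at the origin
- mount_bin: grey open bin, outside 110 (x) x 150 (y) x 35 mm, walls and floor 5 mm thick, fixed. Origin: centre of the underside. Two black mounts (30 mm diameter, 20 mm high) stand in its -y end, at about x = -22 and +22, y = -43 mm, fixed; its +y half is free
- syringe_bin: yellow open bin, outside 110 (x) x 150 (y) x 35 mm, walls and floor 5 mm thick, fixed. Origin: centre of the underside. A syringe with a blue band lies in it along y at about x = -31 mm, fixed; its +x half is free
- flask: round-bottomed amber flask, 0.2 kg: ball of diameter 64 mm, straight neck of diameter 26 mm from 62 to 112 mm above the bottom, black stopper of diameter 28 mm from 112 to 124 mm. Origin: lowest point of the ball; z up along the neck. It starts upright on the cork ring, lowest point 8 mm above the bench
- flask_neck (a point): point on the flask's axis in the middle of the neck, 87 mm above its lowest point: a place to grip
- cork_ring: fixed cork ring that carries the flask at first, round in section, outside diameter 78, hole 38, height 20 mm. Origin: centre of the underside
- cradle: fixed dosing cradle: base plate 120 x 120 x 10 mm, on it a dark fixed collar, outside diameter 74, inside 58, top 50 mm above the bench; in it the sprung blue ring. Origin: centre of the underside
- collar_top (a point): centre of the top of the fixed collar, 50 mm above the bench
- seat_top (a point): centre of the top of the blue seat ring (round-lipped, outside diameter 52, opening 38 mm, closed floor 9.5 mm below its top); moves with the ring; 70 mm above the bench when not pressed. When the flask is seated its lowest point is 8 mm below this point
- seat_ring (a joint): how far the blue ring is pressed down, in m: 0 released, 0.020 level with the collar's top, 0.024 stop. The spring pushes up with 5 N at 0 and 14 N at 0.020 (450 N/m)
- mould_cup: bystander: white plastic cup of 65 mm diameter lying on its side behind the work; leave alone
- marker: bystander: marker with blue cap, 132 mm long, near the front left edge; leave alone

How it is judged:
On the way, in this order (a step that is already met when the one before it is completed fails the run):
1. the red mount lies in the grey bin and the stray syringe in the yellow bin, both let go (x of stray_mount in the frame of mount_bin between -0.05 and 0.05 m and y of stray_mount in the frame of mount_bin between -0.07 and 0.07 m and z of stray_mount in the frame of mount_bin between 0 and 0.03 m and linear speed of each of stray_mount, stray_syringe below 0.05 m/s and contact force between the fingers and stray_mount below 0.1 N and x of stray_syringe in the frame of syringe_bin between -0.045 and 0.045 m and y of stray_syringe in the frame of syringe_bin between -0.04 and 0.04 m and z of stray_syringe in the frame of syringe_bin between 0 and 0.03 m and contact force between the fingers and stray_syringe below 0.1 N), for 0.2 s.
2. the flask is lifted clear of the cork ring (z of flask in the frame of cork_ring above 0.03 m and contact force between flask and cork_ring below 0.05 N), for 0.1 s.
3. the flask sits in the blue ring and presses it down nearly level with the collar (value of joint seat_ring above 0.015 m and horizontal distance between flask and seat_top below 0.006 m and z of flask in the frame of seat_top between -0.013 and -0.004 m and angle between flask's own z axis and vertical below 0.2 rad and contact force between flask and cradle above 6 N and contact force between the fingers and flask above 2 N and contact force between each of the arm, the fingers and cradle below 0.5 N), for 0.3 s.
At the end, for the whole second after the job is handed in: Red mount in the grey bin, stray syringe in the yellow bin, released and at rest. Gripper still holds the flask (over 2 N), upright to 0.2 rad, within 6 mm of the ring's centre, pressing the ring down 15 mm or more with over 6 N by the flask alone; arm and fingers off the cradle (all of step 1 and all of step 3); the arm keeps its last pose, push and grip.
It fails at once if a bystander (mould cup, marker) moved more than 30 mm (distance of any of mould_cup, marker from where it was at the start of the episode above 0.03 m).
It fails at once if the flask is forced into the cradle with more than 45 N (contact force between flask and cradle above 45 N).
It fails at once if the flask is tipped by more than 0.7 rad (angle between flask's own z axis and vertical above 0.7 rad).
It also fails if it takes over 64 s, if anything falls off the work surface, if the arm or the gripper's body presses on something with over 40 N, if the wrist force passes 120 N, or if a joint passes its speed limit or range.

## Robot

A 6-joint arm with a two-finger parallel gripper is mounted at the origin on a cart in front of the work surface, level with it; the furniture and walls round the work are solid. World frame = base frame: x ahead of the robot, y to its left, z up, the work surface at z = 0. Lengths are in m, angles in rad, forces in N, time in s.
With the tool pointing down it reaches from about 0.35 to 0.875 m from the base axis. Payload 4.2 kg.
Tool frame: the origin (TCP) lies where the fingers leave the gripper's body, on its centre line; the fingertips stand 70 mm ahead of it and the grasp point (between the pads) lies 51 mm ahead of it; z points along the fingers, y is the line along which they close (so a half turn about z gives the same grasp; the last joint's range is limited). The gripper opens to 87 mm and grips with 3 to 60 N. Pads are 19 mm wide; open, the fingers measure 117 mm over their backs; the gripper's body (75 mm by 190 mm) begins 51 mm behind the grasp point.
Start: joints at [-0.873, 0.385, 0.008, 0, -1.194, -0.259], TCP at [0.266, -0.566, 0.292] pointing down, gripper open.
Joint ranges: [-3.14, 3.14], [-1.21, 2.06], [-1.07, 1.41], [-3.16, 2.05], [-2.99, -0.16], [-3.1, 3.1]. Speed limits (rad/s): [2.79, 2.79, 3.14, 3.14, 3.14, 3.14].

## Interface

Orientations are given as a unit quaternion [w, x, y, z].
In Python, from cell import arm, cams gives the robot as it stands (arm), with the cameras (cams).
- The arm moves only by the tool jog_arm, called after "Call:" in YAML: its name, and indented under it one key for each argument. Schema: {"type":"object","properties":{"plan":{"type":"object","properties":{"offsets":{"type":"array","items":{"type":"array","items":{"type":"number"},"minItems":7,"maxItems":7},"minItems":1,"maxItems":12}},"additionalProperties":false,"required":["offsets"]},"force":{"type":"number"},"only":{"type":"string"},"quiet":{"type":"boolean"},"lines":{"type":"string"}},"required":["plan"],"additionalProperties":false}. plan is an object whose key "offsets" holds a list of rows, 1 to 12 of them, each of 7 numbers: the finger opening in m, then dx, dy, dz in normalised numbers (1 is 0.8 m), then a rotation vector rx, ry, rz in a scale on which 1.0 is 2 rad; each row is the pose to reach, as a shift and turn from the pose commanded when the call began, along the tool's axes at that moment; what a row does not reach only later rows make up. A row lasts 1/8 s, in which the tool goes at most 0.0625 m and 0.188 rad, less where a joint would pass 70% of its speed; a pose out of reach is approached as far as the arm can. The fingers move at their own pace and stop on an object; force is the grip in N (left out, the last holds). Time passes only in rows, so rows that do not move let the fingers close. The tool returns the time, the measured TCP pose, the force, the opening and the grip force at its end. only (a regular expression) keeps the lines of the reply that match it, lines (a string "A,B") keeps lines A to B, and quiet returns only ok. Shift and turn numbers lie between -1 and 1, and a call with a number outside is refused. Input that does not fit is refused with a message, and nothing moves.
- arm.observe(): the state, without advancing time (a new reading comes with each control period).
- cams.capture(name): name is "side" or "top"; returns a dict with "frame" (480x640x3 uint8, red, green, blue), "K" (3x3 intrinsics, pixels), "xyz" and "rotation" of the camera in the world. Camera axes: x right, y up, looking along -z (the intrinsics and any distortion apply to the point x, -y, -z); pixel columns grow to the right and rows downward; lengths in m; the calibration is good to about 2 mm. A picture is of the moment at which its call begins. There is no depth.
- arm.hand_in(): hands the job in; it is judged then, once.
The state is a dict: "time_s": time; "q": joint angles; "qd": joint speeds; "effort": joint torques, N m; "position": TCP position; "ee_rot": TCP orientation; "force": force on the tool from outside, world axes, zero at the start; "wrist_torque": the same for the moment, N m; "gripper_width": finger opening in m; "finger_force": force on a finger pad.
Only numpy, scipy, OpenCV 4.12 (cv2) and the standard library are available. Lean on these libraries where they do the work, as an engineer would, in place of code of your own. Each camera call takes 0.05 s, during which the arm holds its last target. There are 200 camera calls.

## Working session

There is one attempt and no reset: what is moved stays moved. The work goes in short steps, Python scripts to look and compute and a tool call to move; the robot and the scene stay as the last step left them, time stands still between calls to the robot, and variables do not carry over. Pictures are saved under pics/ and viewed, at most 10 in all, crops included, and the job is handed in when it is done.

```bash
ls; mkdir -p pics
```

Run:
```python
from cell import arm, cams
import cv2,numpy as np
s=arm.observe(); print({k:np.round(v,3).tolist() for k,v in s.items()})
for n in("top","side"):
    c=cams.capture(n); print(n,{k:(np.round(v,4).tolist() if k!="frame" else 0) for k,v in c.items()})
    cv2.imwrite(f"pics/{n}0.png",c["frame"][:,:,::-1])
```

```text
cell.py
pics
{'time_s': 0.0, 'q': [-0.873, 0.386, 0.007, -0.001, -1.194, -0.259], 'qd': [-0.0, -0.0, -0.001, 0.003, -0.001, 0.002], 'effort': [-0.0, -39.067, 18.74, 4.22, 0.011, -0.0], 'position': [0.265, -0.565, 0.291], 'ee_rot': [-0.0, -0.218, 0.976, 0.001], 'force': [0.883, -0.266, -0.273], 'wrist_torque': [0.008, -0.043, -0.006], 'finger_force': 0.0, 'gripper_width': 0.087}
top {'frame': 0, 'K': [[467.6433, 0.0, 314.6819], [0.0, 467.6433, 235.6882], [0.0, 0.0, 1.0]], 'xyz': [0.4719, 0.0885, 1.1267], 'rotation': [-0.7009, -0.0258, 0.0399, 0.7117]}
side {'frame': 0, 'K': [[624.7051, 0.0, 329.0505], [0.0, 624.7051, 241.0706], [0.0, 0.0, 1.0]], 'xyz': [-0.5058, -0.7991, 0.7354], 'rotation': [0.7581, 0.4838, -0.2239, -0.3756]}
```

View pics/top0.png

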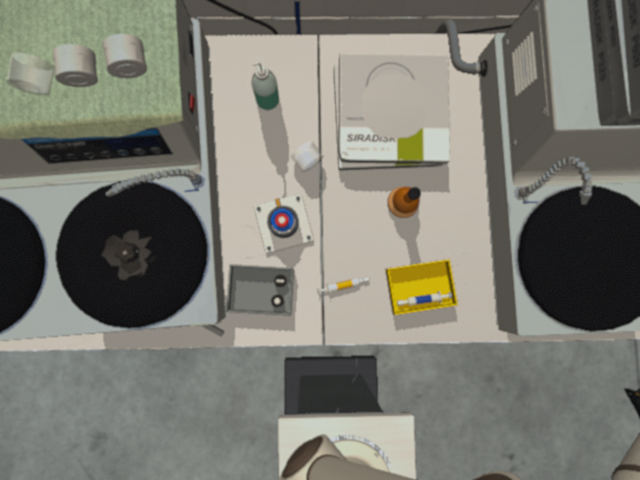

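View pics/side0.png

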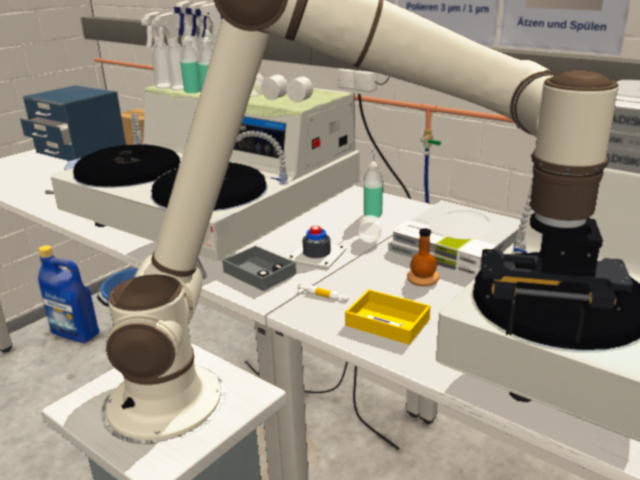

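The top view shows the cradle with the red mount at (282,220), the grey bin at (261,290) with its black mounts on the right, and the syringe at (345,286). The yellow bin is at (421,287), the flask at (404,201) and the cup at (306,156). The side view shows the same things with the arm clear of them.

Create h.py:
```python
import numpy as np,cv2
from scipy.spatial.transform import Rotation as R
from cell import arm, cams
def rot(q): return R.from_quat([q[1],q[2],q[3],q[0]])
def ray(c,u,v):
    K=np.array(c["K"]); d=np.array([(u-K[0,2])/K[0,0],-(v-K[1,2])/K[1,1],-1])
    return np.array(c["xyz"]),rot(c["rotation"]).apply(d)
def onz(c,u,v,z):
    o,d=ray(c,u,v); return (o+d*(z-o[2])/d[2])
def proj(c,p):
    q=rot(c["rotation"]).inv().apply(np.array(p)-c["xyz"]); K=np.array(c["K"])
    return K[0,0]*q[0]/-q[2]+K[0,2], K[1,1]*-q[1]/-q[2]+K[1,2]
def blob(c,roi,lo,hi,f=None):
    x0,y0,x1,y1=roi; h=cv2.cvtColor(c["frame"][y0:y1,x0:x1],cv2.COLOR_RGB2HSV)
    m=cv2.inRange(h,np.array(lo),np.array(hi))
    n,l,st,ce=cv2.connectedComponentsWithStats(m)
    k=1+np.argmax(st[1:,4]); m=(l==k).astype(np.uint8)
    ct=max(cv2.findContours(m,0,1)[0],key=cv2.contourArea)+np.array([x0,y0])
    return ce[k]+[x0,y0],st[k,4],ct
def togo(p,yaw=None):
    "shift in tool axes to bring grasp point (51 mm ahead) to world p, rotation about tool z to put closing line at world yaw"
    s=arm.observe(); r=rot(s["ee_rot"]); g=s["position"]+r.apply([0,0,.051])
    print("grasp",np.round(g,4),"shift tool",np.round(r.inv().apply(np.array(p)-g),4))
    y=r.apply([0,1,0]); a=np.arctan2(y[1],y[0])
    if yaw is not None:
        d=(yaw-a+np.pi/2)%np.pi-np.pi/2; print("yaw now",round(a,3),"world dyaw",round(d,3),"tool rz",round(-d,3), "q6",round(s["q"][5],2))
    return r
```

Run:
```python
from h import *
t=cams.capture("top"); s=cams.capture("side")
def rep(n,b): print(n,np.round(b[0],1),b[1],cv2.boundingRect(b[2]),[np.round(x,2) for x in cv2.minAreaRect(b[2])])
b=blob(t,(262,200,302,242),(0,120,80),(8,255,255)); rep("red",b); print(onz(t,*b[0],.0805))
b=blob(t,(262,200,302,242),(100,100,40),(130,255,255)); rep("blue",b); print(onz(t,*cv2.minEnclosingCircle(b[2])[0],.07))
b=blob(t,(375,250,465,325),(22,120,80),(35,255,255)); rep("ybin",b); q=cv2.boxPoints(cv2.minAreaRect(b[2]));print([np.round(onz(t,*p,.035),3)[:2] for p in q],onz(t,*q.mean(0),.035))
b=blob(t,(222,258,302,320),(0,0,30),(180,90,130)); rep("gbin",b); q=cv2.boxPoints(cv2.minAreaRect(b[2]));print([np.round(onz(t,*p,.035),3)[:2] for p in q],onz(t,*q.mean(0),.035))
b=blob(t,(315,268,380,305),(15,130,100),(35,255,255)); rep("band",b); print(onz(t,*b[0],.014))
b=blob(t,(380,180,425,225),(3,150,60),(18,255,255)); rep("amber",b)
b=blob(t,(395,180,425,210),(0,0,0),(180,255,50)); rep("stopper",b); print(onz(t,*b[0],.132))
b=blob(s,(400,220,445,260),(0,0,0),(180,255,60)); rep("sstop",b); print(onz(s,*b[0],.126))
b=blob(s,(300,220,335,245),(0,120,80),(8,255,255)); rep("sred",b); print(onz(s,*b[0],.075))
b=blob(s,(295,280,355,306),(15,130,100),(35,255,255)); rep("sband",b); print(onz(s,*b[0],.012))
f=t["frame"][140:330,190:470]; cv2.imwrite("pics/tc.png",cv2.resize(f,None,fx=2.8,fy=2.8,interpolation=cv2.INTER_CUBIC)[:,:,::-1])
```

```text
red [281.6 220.2] 54 (276, 215, 11, 11) [array([281., 220.]), array([10., 10.]), np.float64(90.0)]
[0.60541215 0.14056099 0.0805    ]
blue [282.  218.6] 249 (270, 208, 24, 23) [array([281.5, 219. ]), array([22., 23.]), np.float64(90.0)]
[0.61006293 0.1411023  0.07      ]
ybin [421.1 285. ] 2643 (386, 259, 72, 56) [array([421.45, 286.68]), array([47.84, 64.77]), np.float64(80.54)]
[array([ 0.494, -0.099]), array([ 0.517, -0.25 ]), array([ 0.407, -0.263]), array([ 0.385, -0.114])] [ 0.45054262 -0.18118076  0.035     ]
gbin [258.5 290.6] 3190 (222, 265, 73, 55) [array([258., 292.]), array([54., 72.]), np.float64(90.0)]
[array([0.508, 0.282]), array([0.506, 0.115]), array([0.381, 0.117]), array([0.384, 0.282])] [0.44459298 0.19909315 0.035     ]
band [344.2 284.4] 96 (337, 280, 15, 10) [array([344.21, 284.32]), array([ 6.55, 14.31]), np.float64(75.96)]
[ 0.45847371 -0.00263649  0.014     ]
amber [403.6 201. ] 484 (392, 187, 26, 27) [array([404.5, 200. ]), array([26., 25.]), np.float64(90.0)]
stopper [413.7 193.2] 99 (408, 188, 12, 11) [array([413.5, 193. ]), array([10., 11.]), np.float64(90.0)]
[ 0.65366961 -0.14800326  0.132     ]
sstop [424.5 232.2] 59 (420, 229, 10, 7) [array([424.5, 232. ]), array([6., 9.]), np.float64(90.0)]
[ 0.65167989 -0.15165232  0.126     ]
sred [315.  229.9] 42 (311, 227, 9, 6) [array([315. , 229.5]), array([5., 8.]), np.float64(90.0)]
[0.60105163 0.13592769 0.075     ]
sband [322.4 292.1] 106 (315, 288, 16, 10) [array([322.24, 292.06]), array([14.55,  7.28]), np.float64(14.04)]
[ 0.45040904 -0.00661604  0.012     ]
```

View pics/tc.png

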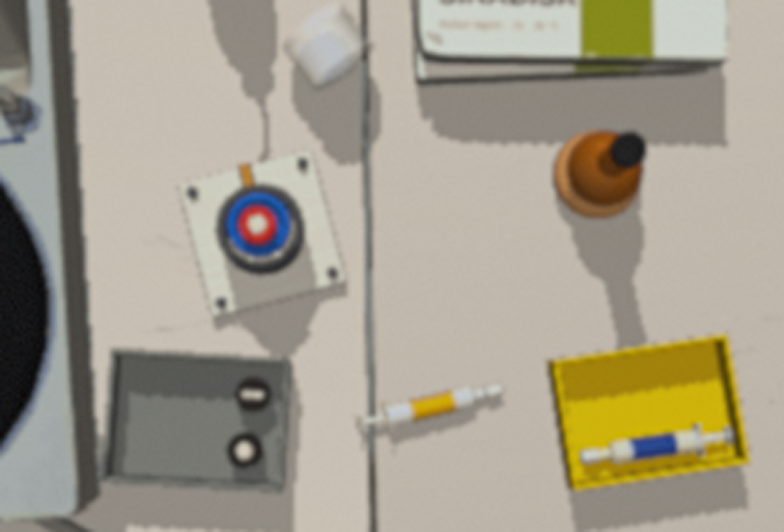

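The crop confirms the layout: the red mount is centred in the ring, the syringe runs from about crop (365,425) to (502,390), and the grey bin's free half is on its left (+y) side.

Run:
```python
from h import *
t=cams.capture("top"); s=cams.capture("side")
c=lambda x,y,z:onz(t,190+(x+.5)/2.8-.5,140+(y+.5)/2.8-.5,z)
a,b=c(365,425,.0085),c(502,390,.0085); d=b-a; print("syr mid",(a+b)/2,"axis yaw",np.arctan2(d[1],d[0]))
q=[c(*p,.035) for p in((115,350),(292,362),(281,488),(107,478))]; print("gbin",np.round(q,3)[:,:2],np.mean(q,0)); 
q=[c(*p,.035) for p in((550,362),(726,337),(747,462),(574,489))]; print("ybin",np.round(q,3)[:,:2],np.mean(q,0))
print("ball",onz(t,404.8,200.5,.04),"mount white",c(258,224,.0805))
print("cork",c(600,173,.018), "stopper", onz(t,413.7,192.9,.132), "collar", c(261,229,.05))
sb=blob(s,(400,240,445,290),(3,150,60),(15,255,255)); print("side amber",sb[0],cv2.boundingRect(sb[2]))
for p in([.65,-.15,.126],[.65,-.15,.04]): print(proj(s,p))
print("side ring proj",proj(s,[.607,.1405,.0805]))
r=togo([.607,.1405,.20],0.25)
```

```text
syr mid [ 0.4565614  -0.00394669  0.0085    ] axis yaw -1.3391701247253673
gbin [[0.509 0.262]
 [0.496 0.115]
 [0.393 0.126]
 [0.404 0.268]] [0.45046951 0.19283541 0.035     ]
ybin [[ 0.493 -0.1  ]
 [ 0.512 -0.248]
 [ 0.408 -0.261]
 [ 0.388 -0.117]] [ 0.45003301 -0.18153398  0.035     ]
ball [ 0.65336097 -0.14809283  0.04      ] mount white [0.60655581 0.14016021 0.0805    ]
cork [ 0.65471404 -0.15078222  0.018     ] stopper [ 0.65437638 -0.14796945  0.132     ] collar [0.60627945 0.13922975 0.05      ]
side amber [422.9374289  265.88054608] (408, 240, 31, 45)
(np.float64(423.46209322471816), np.float64(232.22899729579598))
(np.float64(421.96078755267035), np.float64(265.19307469210094))
side ring proj (np.float64(315.0180492331784), np.float64(226.678384801094))
grasp [ 0.2655 -0.5656  0.2409] shift tool [-0.6092  0.4941  0.0412]
yaw now 2.01 world dyaw 1.382 tool rz -1.382 q6 -0.26
```

The rows are not in the units I measure in: shifts go in shares of 0.8 m and turns go in shares of 2 rad. I convert before sending: -0.609 m / 0.8 = -0.7613, 0.04 m / 0.8 = 0.05, -1.38 rad / 2 = -0.69.

Call:
jog_arm:
  plan: {"offsets":[[0.087, -0.7613, 0.6175, 0.05, 0, 0, -0.69], [0.087, -0.7613, 0.6175, 0.05, 0, 0, -0.69], [0.087, -0.7613, 0.6175, 0.05, 0, 0, -0.69], [0.087, -0.7613, 0.6175, 0.05, 0, 0, -0.69], [0.087, -0.7613, 0.6175, 0.05, 0, 0, -0.69], [0.087, -0.7613, 0.6175, 0.05, 0, 0, -0.69], [0.087, -0.7613, 0.6175, 0.05, 0, 0, -0.69], [0.087, -0.7613, 0.6175, 0.05, 0, 0, -0.69], [0.087, -0.7613, 0.6175, 0.05, 0, 0, -0.69], [0.087, -0.7613, 0.6175, 0.05, 0, 0, -0.69], [0.087, -0.7613, 0.6175, 0.05, 0, 0, -0.69], [0.087, -0.7613, 0.6175, 0.05, 0, 0, -0.69]]}
  force: 20

```text
time_s: 1.8
position: [0.5923, 0.1106, 0.2541]
ee_rot: [-0.0, 0.789, -0.614, 0.0]
force: [1.4, 0.8, -0.5]
gripper_width: 0.0871
finger_force: 0.0
```

```bash
python3 -c "
from h import *
togo([.6065,.140,.0915],.25)"
```

```text
grasp [0.5923 0.1106 0.2031] shift tool [-0.025  -0.0209  0.1116]
yaw now -2.893 world dyaw 0.002 tool rz -0.002 q6 -0.2
```

To row units: 0.06 m / 0.8 = 0.075, -0.025 m / 0.8 = -0.0313.

Call:
jog_arm:
  plan: {"offsets":[[0.06, -0.0313, -0.0263, 0.075, 0, 0, 0], [0.06, -0.0313, -0.0263, 0.075, 0, 0, 0], [0.06, -0.0313, -0.0263, 0.075, 0, 0, 0]]}

```text
time_s: 2.17
position: [0.606, 0.1376, 0.1941]
ee_rot: [0.0, 0.789, -0.614, 0.0]
force: [0.8, -0.8, 1.0]
gripper_width: 0.0652
finger_force: 0.0
```

```bash
python3 -c "
from h import *
togo([.6065,.140,.0915],.25)
c=cams.capture('side');f=c['frame'][150:290,240:420];cv2.imwrite('pics/m1.png',cv2.resize(f,None,fx=4,fy=4,interpolation=2)[:,:,::-1])"
```

```text
grasp [0.606  0.1376 0.1431] shift tool [-0.0023 -0.0012  0.0516]
yaw now -2.893 world dyaw 0.002 tool rz -0.002 q6 -0.24
```

View pics/m1.png

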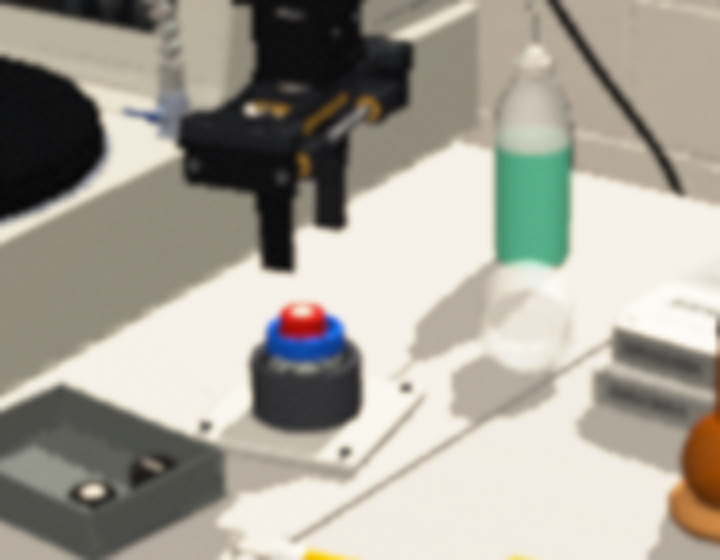

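The fingers straddle the red mount at crop (302,320), so I descend and close.

To row units: 0.0515 m / 0.8 = 0.0644, -0.001 m / 0.8 = -0.0013.

Call:
jog_arm:
  plan: {"offsets":[[0.05, -0.0013, -0.0013, 0.05, 0, 0, 0], [0.05, -0.0013, -0.0013, 0.0625, 0, 0, 0], [0.05, -0.0013, -0.0013, 0.0644, 0, 0, 0], [0.05, -0.0013, -0.0013, 0.0644, 0, 0, 0], [0.02, -0.0013, -0.0013, 0.0644, 0, 0, 0], [0.02, -0.0013, -0.0013, 0.0644, 0, 0, 0], [0.02, -0.0013, -0.0013, 0.0644, 0, 0, 0], [0.02, -0.0013, -0.0013, 0.0644, 0, 0, 0]]}
  force: 20

```text
time_s: 3.22
position: [0.6067, 0.1392, 0.1429]
ee_rot: [-0.0, 0.789, -0.614, 0.0]
force: [-0.6, 0.1, 1.9]
gripper_width: 0.0291
finger_force: 20.0
```

```bash
python3 -c "
from h import *
togo([.6065,.140,.0915],.25)"
```

```text
grasp [0.6068 0.1393 0.0919] shift tool [-0.0008  0.0001  0.0004]
yaw now -2.893 world dyaw 0.002 tool rz -0.002 q6 -0.24
```

To row units: -0.06 m / 0.8 = -0.075, -0.05 m / 0.8 = -0.0625.

Call:
jog_arm:
  plan: {"offsets":[[0.02, 0, 0, -0.0625, 0, 0, 0], [0.02, 0, 0, -0.075, 0, 0, 0], [0.02, 0, 0, -0.075, 0, 0, 0]]}

```text
time_s: 3.6
position: [0.6067, 0.1393, 0.2032]
ee_rot: [-0.001, 0.789, -0.614, 0.0]
force: [-1.4, -0.3, -0.7]
gripper_width: 0.029
finger_force: 20.0
```

```bash
python3 -c "
from h import *
togo([.454,.223,.0385],.25)"
```

```text
grasp [0.6067 0.1393 0.1522] shift tool [-0.1185  0.1277  0.1135]
yaw now -2.894 world dyaw 0.002 tool rz -0.002 q6 -0.24
```

To row units: 0.128 m / 0.8 = 0.16, -0.118 m / 0.8 = -0.1475.

Call:
jog_arm:
  plan: {"offsets":[[0.02, -0.1475, 0.16, 0, 0, 0, 0], [0.02, -0.1475, 0.16, 0, 0, 0, 0], [0.02, -0.1475, 0.16, 0, 0, 0, 0], [0.02, -0.1475, 0.16, 0.075, 0, 0, 0], [0.02, -0.1475, 0.16, 0.1313, 0, 0, 0], [0.02, -0.1475, 0.16, 0.1413, 0, 0, 0], [0.02, -0.1475, 0.16, 0.1413, 0, 0, 0], [0.02, -0.1475, 0.16, 0.1413, 0, 0, 0], [0.042, -0.1475, 0.16, 0.1413, 0, 0, 0], [0.042, -0.1475, 0.16, 0.1413, 0, 0, 0], [0.042, -0.1475, 0.16, 0.075, 0, 0, 0], [0.042, -0.1475, 0.16, 0, 0, 0, 0]]}

```text
time_s: 5.1
position: [0.4532, 0.2217, 0.2032]
ee_rot: [0.001, 0.789, -0.614, -0.0]
force: [1.2, 0.8, 0.2]
gripper_width: 0.0417
finger_force: 0.0
```

```bash
python3 -c "
from h import *
togo([.4568,-.0035,.0225],.232)
c=cams.capture('side');b=blob(c,(200,230,330,300),(0,120,80),(8,255,255));print(b[0],b[1],onz(c,*b[0],.02))"
```

```text
grasp [0.4531 0.2216 0.1522] shift tool [0.2189 0.0514 0.1302]
yaw now -2.894 world dyaw -0.016 tool rz 0.016 q6 -0.53
[251.57936508 263.66666667] 126 [0.44583534 0.21478193 0.02      ]
```

To row units: 0.219 m / 0.8 = 0.2738, 0.07 m / 0.8 = 0.0875, 0.016 rad / 2 = 0.008.

Call:
jog_arm:
  plan: {"offsets":[[0.05, 0.2738, 0.0638, 0, 0, 0, 0.008], [0.05, 0.2738, 0.0638, 0, 0, 0, 0.008], [0.05, 0.2738, 0.0638, 0, 0, 0, 0.008], [0.05, 0.2738, 0.0638, 0, 0, 0, 0.008], [0.05, 0.2738, 0.0638, 0.0625, 0, 0, 0.008], [0.05, 0.2738, 0.0638, 0.0875, 0, 0, 0.008], [0.05, 0.2738, 0.0638, 0.0875, 0, 0, 0.008]]}

```text
time_s: 6.02
position: [0.4571, -0.0032, 0.1314]
ee_rot: [0.001, 0.784, -0.621, -0.001]
force: [0.4, 0.4, -0.1]
gripper_width: 0.0499
finger_force: 0.0
```

```bash
python3 -c "
from h import *
togo([.4568,-.0035,.0225],.232)
c=cams.capture('side');f=c['frame'][200:320,240:400];cv2.imwrite('pics/m2.png',cv2.resize(f,None,fx=4,fy=4,interpolation=2)[:,:,::-1])"
```

```text
grasp [ 0.4569 -0.0033  0.0804] shift tool [ 0.0002 -0.      0.0579]
yaw now -2.91 world dyaw 0.001 tool rz -0.001 q6 -0.12
```

View pics/m2.png

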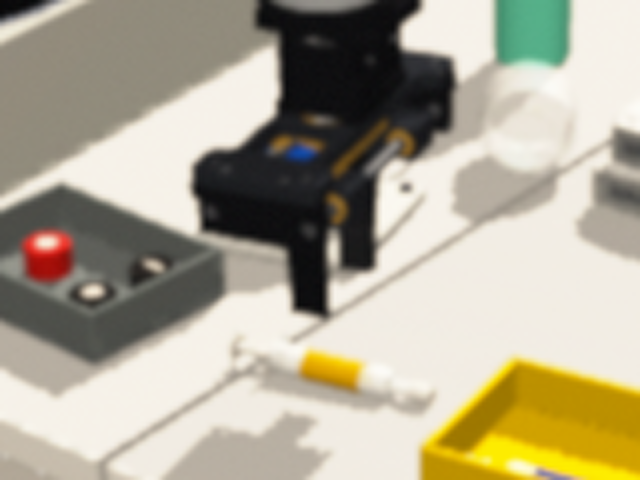

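The red mount stands in the grey bin at crop (47,255), and the fingers are above the syringe band at crop (330,368). I descend and grip.

To row units: 0.058 m / 0.8 = 0.0725, 0.045 m / 0.8 = 0.0563.

Call:
jog_arm:
  plan: {"offsets":[[0.05, 0, 0, 0.0563, 0, 0, 0], [0.05, 0, 0, 0.0725, 0, 0, 0], [0.05, 0, 0, 0.0725, 0, 0, 0], [0.05, 0, 0, 0.0725, 0, 0, 0], [0.0, 0, 0, 0.0725, 0, 0, 0], [0.0, 0, 0, 0.0725, 0, 0, 0], [0.0, 0, 0, 0.0725, 0, 0, 0], [0.0, 0, 0, 0.0725, 0, 0, 0], [0.0, 0, 0, 0.0725, 0, 0, 0], [0.0, 0, 0, 0.025, 0, 0, 0], [0.0, 0, 0, -0.0375, 0, 0, 0], [0.0, 0, 0, -0.0375, 0, 0, 0]]}
  force: 15

```text
time_s: 7.58
position: [0.46, -0.0021, 0.1659]
ee_rot: [-0.004, 0.784, -0.62, 0.003]
force: [-0.1, -1.0, -0.6]
gripper_width: 0.0221
finger_force: 14.9
```

```bash
python3 -c "
from h import *
togo([.470,-.179,.030],.128)"
```

```text
grasp [ 0.4605 -0.002   0.1149] shift tool [0.1745 0.0323 0.0846]
yaw now -2.909 world dyaw -0.105 tool rz 0.105 q6 -0.12
```

To row units: 0.175 m / 0.8 = 0.2188, 0.032 m / 0.8 = 0.04, 0.105 rad / 2 = 0.0525.

Call:
jog_arm:
  plan: {"offsets":[[0.0, 0.2188, 0.04, 0, 0, 0, 0.0525], [0.0, 0.2188, 0.04, 0, 0, 0, 0.0525], [0.0, 0.2188, 0.04, 0, 0, 0, 0.0525], [0.0, 0.2188, 0.04, 0, 0, 0, 0.0525], [0.0, 0.2188, 0.04, 0, 0, 0, 0.0525]]}

```text
time_s: 8.2
position: [0.4662, -0.1804, 0.1615]
ee_rot: [0.001, 0.75, -0.661, -0.001]
force: [-0.0, 0.4, 0.5]
gripper_width: 0.0218
finger_force: 14.9
```

```bash
python3 -c "
from h import *
togo([.470,-.179,.030],.128)
c=cams.capture('side');f=c['frame'][200:350,270:470];cv2.imwrite('pics/m3.png',cv2.resize(f,None,fx=4,fy=4,interpolation=2)[:,:,::-1])"
```

```text
grasp [ 0.4661 -0.1804  0.1105] shift tool [-0.0008 -0.0042  0.0805]
yaw now -3.016 world dyaw 0.002 tool rz -0.002 q6 0.17
```

View pics/m3.png

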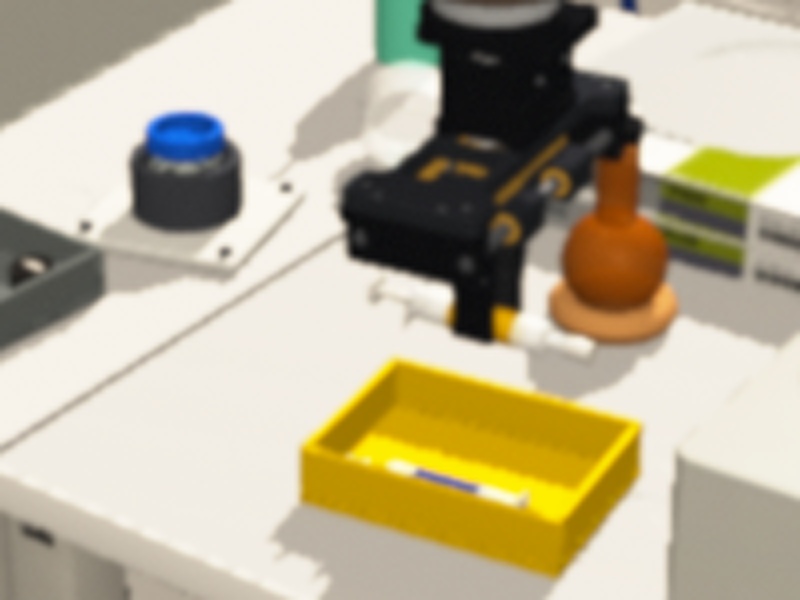

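The syringe is held level, with its ends at crop (373,290) and (592,348). I check where its middle is relative to the bin before lowering.

```bash
python3 -c "
from h import *
c=cams.capture('side')
a,b=[onz(c,270+x/4,200+y/4,.0965) for x,y in((373,290),(592,348))];d=b-a
print(a,b,(a+b)/2,np.linalg.norm(d),np.arctan2(d[1],d[0]))
r=togo([.470,-.179,.030],.128)
for x in (-.07,.07):
  for y in (.05,-.05): print(np.round((np.array(proj(c,[.45+y*np.cos(.128)-x*np.sin(.128),-.1815+y*np.sin(.128)+x*np.cos(.128),.035]))-[270,200])*4))"
```

```text
[ 0.45462751 -0.11829442  0.0965    ] [ 0.46905838 -0.24475919  0.0965    ] [ 0.46184294 -0.18152681  0.0965    ] 0.1272854503817568 -1.4571780228164728
grasp [ 0.4666 -0.1795  0.111 ] shift tool [-0.     -0.0035  0.081 ]
yaw now -3.013 world dyaw -0.0 tool rz 0.0 q6 0.17
[626. 418.]
[547. 510.]
[392. 356.]
[304. 439.]
```

To row units: 0.08 m / 0.8 = 0.1, -0.004 m / 0.8 = -0.005.

Call:
jog_arm:
  plan: {"offsets":[[0.0, 0.0025, -0.005, 0.05, 0, 0, 0], [0.0, 0.0025, -0.005, 0.0875, 0, 0, 0], [0.0, 0.0025, -0.005, 0.1, 0, 0, 0], [0.0, 0.0025, -0.005, 0.1, 0, 0, 0], [0.0, 0.0025, -0.005, 0.1, 0, 0, 0], [0.032, 0.0025, -0.005, 0.1, 0, 0, 0], [0.032, 0.0025, -0.005, 0.1, 0, 0, 0], [0.032, 0.0025, -0.005, 0.1, 0, 0, 0], [0.032, 0.0025, -0.005, 0.05, 0, 0, 0], [0.032, 0.0025, -0.005, -0.025, 0, 0, 0], [0.032, 0.0025, -0.005, -0.075, 0, 0, 0], [0.032, 0.0025, -0.005, -0.075, 0, 0, 0]]}

```text
time_s: 9.8
position: [0.4729, -0.1821, 0.2263]
ee_rot: [-0.002, 0.751, -0.661, 0.004]
force: [-1.2, -0.1, -0.3]
gripper_width: 0.0321
finger_force: 0.0
```

```bash
python3 -c "
from h import *
togo([.653,-.149,.2],.15)
for n in('side','top'):
  c=cams.capture(n);f=c['frame'][200:350,270:470] if n=='side' else c['frame'][140:330,190:470]
  cv2.imwrite(f'pics/m4{n}.png',cv2.resize(f,None,fx=2.8,fy=2.8,interpolation=2)[:,:,::-1])"
```

```text
grasp [ 0.4733 -0.1822  0.1753] shift tool [-0.0101 -0.1826 -0.0231]
yaw now -3.014 world dyaw 0.023 tool rz -0.023 q6 0.17
```

View pics/m4side.png

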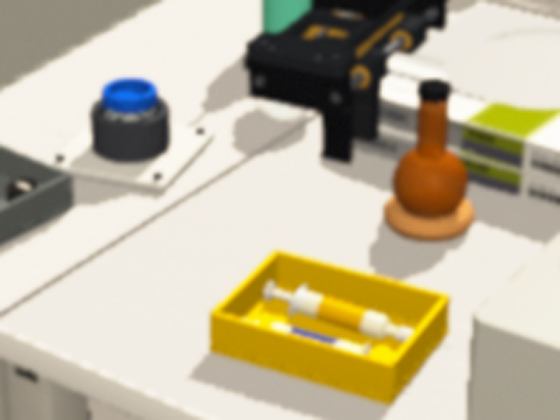

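The yellow-banded syringe lies flat in the yellow bin, with its band at crop (342,312), clear of the blue one. Next I move above the flask.

To row units: -0.183 m / 0.8 = -0.2288, -0.025 m / 0.8 = -0.0313.

Call:
jog_arm:
  plan: {"offsets":[[0.055, -0.0125, -0.2288, -0.0313, 0, 0, 0], [0.055, -0.0125, -0.2288, -0.0313, 0, 0, 0], [0.055, -0.0125, -0.2288, -0.0313, 0, 0, 0], [0.055, -0.0125, -0.2288, -0.0313, 0, 0, 0], [0.055, -0.0125, -0.2288, -0.0313, 0, 0, 0], [0.055, -0.0125, -0.2288, -0.0313, 0, 0, 0]]}

```text
time_s: 10.65
position: [0.6501, -0.1491, 0.2468]
ee_rot: [0.001, 0.75, -0.661, -0.001]
force: [0.4, -0.6, 0.8]
gripper_width: 0.0549
finger_force: 0.0
```

Run:
```python
from h import *
t=cams.capture('top');s=cams.capture('side')
r=togo([.653,-.149,.097])
b=blob(s,(400,220,445,290),(3,150,60),(15,255,255)); print(b[0],cv2.boundingRect(b[2]))
# mount/syringe/ring checks; cradle ring empty now
q=blob(t,(262,200,302,242),(100,100,40),(130,255,255)); bb=cv2.boundingRect(q[2]); print(bb,onz(t,*cv2.minEnclosingCircle(q[2])[0],.069), onz(t,*q[0],.067))
q=blob(s,(295,215,340,260),(100,100,40),(130,255,255)); print(cv2.boundingRect(q[2]),q[0],proj(s,[.607,.140,.07]))
f=s['frame'][140:290,300:500];cv2.imwrite('pics/m5.png',cv2.resize(f,None,fx=4,fy=4,interpolation=2)[:,:,::-1])
```

```text
grasp [ 0.6504 -0.1491  0.1967] shift tool [ 0.0002 -0.0026  0.0997]
[422.92637363 264.75494505] (408, 236, 30, 49)
(270, 208, 24, 23) [0.60978707 0.14123574 0.069     ] [0.60967384 0.14092129 0.067     ]
(306, 228, 20, 13) [315.86956522 233.79227053] (np.float64(315.3066694035564), np.float64(230.4613086677161))
```

View pics/m5.png

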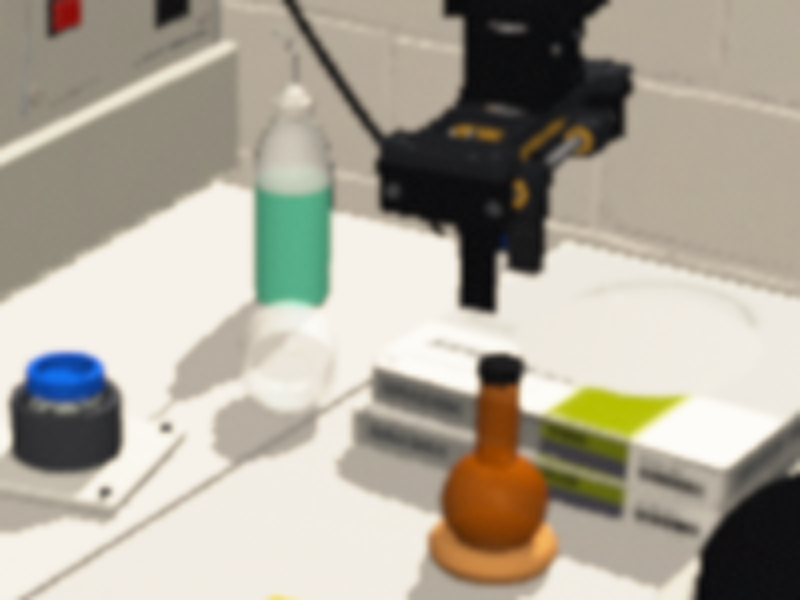

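The fingers, midway at crop (502,287), line up above the stopper at (500,368). I descend and grip the neck.

To row units: 0.0995 m / 0.8 = 0.1244, 0.085 m / 0.8 = 0.1063.

Call:
jog_arm:
  plan: {"offsets":[[0.055, 0, -0.0025, 0.0625, 0, 0, 0], [0.055, 0, -0.0025, 0.1063, 0, 0, 0], [0.055, 0, -0.0025, 0.1244, 0, 0, 0], [0.055, 0, -0.0025, 0.1244, 0, 0, 0], [0.055, 0, -0.0025, 0.1244, 0, 0, 0], [0.01, 0, -0.0025, 0.1244, 0, 0, 0], [0.01, 0, -0.0025, 0.1244, 0, 0, 0], [0.01, 0, -0.0025, 0.1244, 0, 0, 0], [0.01, 0, -0.0025, 0.1244, 0, 0, 0], [0.01, 0, -0.0025, 0.1244, 0, 0, 0]]}
  force: 45

```text
time_s: 12.0
position: [0.6536, -0.1485, 0.1483]
ee_rot: [-0.0, 0.751, -0.661, 0.0]
force: [-0.0, 0.6, 1.8]
gripper_width: 0.0264
finger_force: 45.0
```

```bash
python3 -c "
from h import *
togo([.608,.140,.25])"
```

```text
grasp [ 0.6537 -0.1485  0.0973] shift tool [-0.2919  0.0086 -0.1528]
```

To row units: -0.292 m / 0.8 = -0.365, 0.008 m / 0.8 = 0.01.

Call:
jog_arm:
  plan: {"offsets":[[0.01, 0, 0, -0.0625, 0, 0, 0], [0.01, 0, 0, -0.125, 0, 0, 0], [0.01, 0, 0, -0.125, 0, 0, 0], [0.01, -0.125, 0, -0.125, 0, 0, 0], [0.01, -0.1875, 0.0063, -0.125, 0, 0, 0], [0.01, -0.25, 0.0063, -0.125, 0, 0, 0], [0.01, -0.3125, 0.01, -0.125, 0, 0, 0], [0.01, -0.35, 0.01, -0.125, 0, 0, 0], [0.01, -0.365, 0.01, -0.125, 0, 0, 0], [0.01, -0.365, 0.01, -0.125, 0, 0, 0], [0.01, -0.365, 0.01, -0.125, 0, 0, 0]]}

```text
time_s: 13.38
position: [0.6085, 0.1388, 0.2475]
ee_rot: [0.001, 0.75, -0.661, -0.0]
force: [0.3, 0.2, -2.6]
gripper_width: 0.0266
finger_force: 45.0
```

Run:
```python
from h import *
r=togo([.608,.1405,.159])
s=cams.capture('side');t=cams.capture('top')
b=blob(s,(285,180,350,250),(3,150,60),(15,255,255)); print(b[0],cv2.boundingRect(b[2]))
print(proj(s,[.608,.1405,.07]))
f=s['frame'][130:280,220:420];cv2.imwrite('pics/m6.png',cv2.resize(f,None,fx=4,fy=4,interpolation=2)[:,:,::-1])
```

```text
grasp [0.6085 0.1388 0.1965] shift tool [-0.0018  0.0002  0.0375]
[316.69548134 202.25736739] (305, 180, 23, 38)
(np.float64(315.4026911796117), np.float64(230.28146518388195))
```

View pics/m6.png

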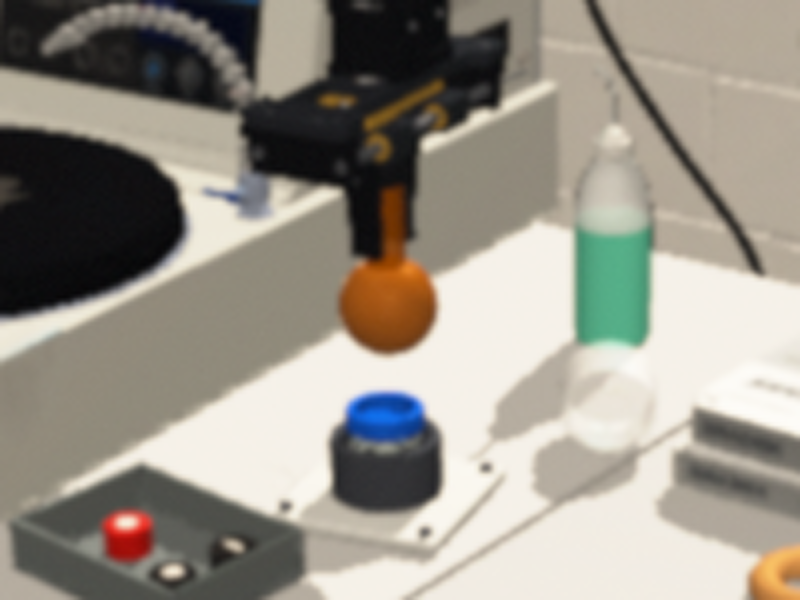

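The ball, centred at crop (388,305), hangs over the blue ring at (385,415), about 1.5 mm off in the direction of my small correction. I lower it to contact.

To row units: 0.05 m / 0.8 = 0.0625, -0.0018 m / 0.8 = -0.0023.

Call:
jog_arm:
  plan: {"offsets":[[0.01, -0.0023, 0, 0.025, 0, 0, 0], [0.01, -0.0023, 0, 0.0438, 0, 0, 0], [0.01, -0.0023, 0, 0.0525, 0, 0, 0], [0.01, -0.0023, 0, 0.0575, 0, 0, 0], [0.01, -0.0023, 0, 0.0625, 0, 0, 0], [0.01, -0.0023, 0, 0.0625, 0, 0, 0], [0.01, -0.0023, 0, 0.0625, 0, 0, 0]]}

```text
time_s: 14.35
position: [0.6086, 0.1421, 0.1991]
ee_rot: [-0.001, 0.751, -0.661, 0.0]
force: [-1.4, 0.7, 4.7]
gripper_width: 0.0262
finger_force: 45.0
```

```bash
python3 -c "
from h import *
togo([.608,.1405,.1333])"
```

```text
grasp [0.6087 0.1422 0.1481] shift tool [0.0016 0.0009 0.0148]
```

To row units: 0.0155 m / 0.8 = 0.0194, 0.012 m / 0.8 = 0.015.

Call:
jog_arm:
  plan: {"offsets":[[0.01, 0, 0, 0.005, 0, 0, 0], [0.01, 0, 0, 0.01, 0, 0, 0], [0.01, 0, 0, 0.015, 0, 0, 0], [0.01, 0, 0, 0.0194, 0, 0, 0], [0.01, 0, 0, 0.0194, 0, 0, 0], [0.01, 0, 0, 0.0194, 0, 0, 0], [0.01, 0, 0, 0.0194, 0, 0, 0]]}

```text
time_s: 15.22
position: [0.609, 0.1424, 0.185]
ee_rot: [-0.001, 0.751, -0.66, 0.001]
force: [-3.2, 0.8, 10.7]
gripper_width: 0.0264
finger_force: 45.0
```

Run:
```python
from h import *
togo([.608,.1405,.1333])
s=cams.capture('side')
b=blob(s,(285,190,350,260),(3,150,60),(15,255,255)); print(b[0],cv2.boundingRect(b[2]))
f=s['frame'][150:300,220:420];cv2.imwrite('pics/m7.png',cv2.resize(f,None,fx=4,fy=4,interpolation=2)[:,:,::-1])
```

```text
grasp [0.6092 0.1424 0.134 ] shift tool [0.0017 0.0014 0.0007]
[316.74343434 224.10909091] (306, 200, 22, 40)
```

View pics/m7.png

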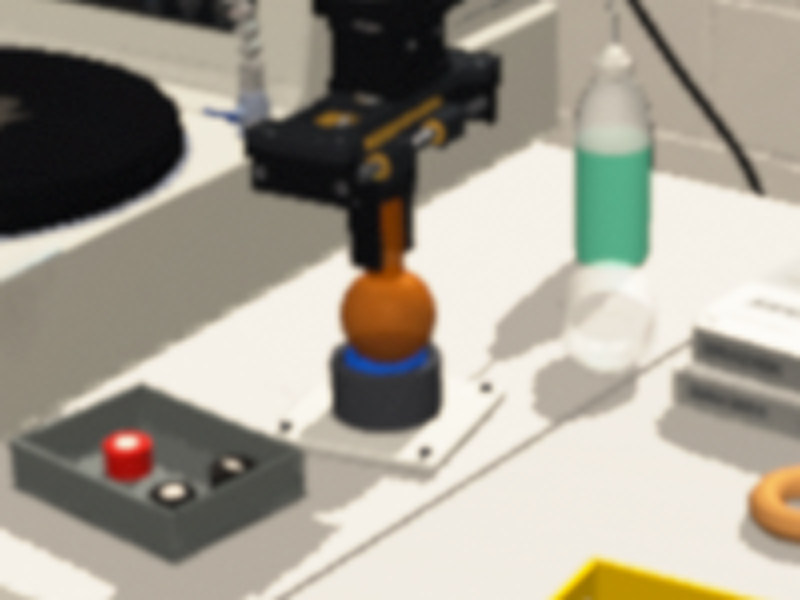

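The flask sits in the ring, which is nearly level with the collar at crop (387,355). The force matches about 17–18 mm of press. I trim the position slightly and hold.

To row units: 0.0015 m / 0.8 = 0.0019, 0.001 m / 0.8 = 0.0013.

Call:
jog_arm:
  plan: {"offsets":[[0.01, 0.0013, 0.0019, 0.0013, 0, 0, 0], [0.01, 0.0013, 0.0019, 0.0013, 0, 0, 0], [0.01, 0.0013, 0.0019, 0.0013, 0, 0, 0], [0.01, 0.0013, 0.0019, 0.0013, 0, 0, 0], [0.01, 0.0013, 0.0019, 0.0013, 0, 0, 0], [0.01, 0.0013, 0.0019, 0.0013, 0, 0, 0]]}

```text
time_s: 16.02
position: [0.6083, 0.1415, 0.1844]
ee_rot: [-0.002, 0.751, -0.66, 0.001]
force: [-2.9, 1.5, 10.7]
gripper_width: 0.0268
finger_force: 45.0
```

```bash
python3 -c "
from h import *
togo([.608,.1405,.1333])"
```

```text
grasp [0.6086 0.1416 0.1334] shift tool [0.001  0.0007 0.0001]
```

```bash
python3 -c "
from cell import arm, cams
print(arm.hand_in())"
```

```text
the job is handed in; nothing more can be done
None
```

I handed the job in at about 16 s, with no verdict returned: the red mount is in the grey bin, the syringe is in the yellow bin, and the gripper is still holding the flask, pressing the blue ring down about 18 mm with about 13 N (estimated from wrist force and height).

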